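Roll the roller to the pick-up sensors and press ready

ROBOT

A 6-joint arm with a two-finger parallel gripper is mounted at the origin on the work surface. World frame = base frame: x ahead of the robot, y to its left, z up, the work surface at z = 0. Lengths are in m, angles in degrees, forces in N, time in s.
With the tool pointing down it reaches from about 0.35 to 0.875 m from the base axis. Payload 4.2 kg.
Tool frame: the origin (TCP) lies on the centre line of the jaws, within the pads' length; the fingertips stand 17 mm ahead of it and the grasp point (between the pads) lies 2 mm behind it; z points along the fingers, y is the direction in which the jaws open and shut (so a half turn about z gives the same grasp; the last joint's range is limited). The gripper opens to 87 mm and grips with 3 to 60 N. Pads are 19 mm wide; open, the fingers measure 117 mm over their backs; the gripper's body (75 mm by 190 mm) begins 51 mm behind the grasp point.
Start: joints at [14.817, 22.042, 0.453, 0, -68.411, -14.817], TCP at [0.625, 0, 0.203] pointing down, gripper open.
Joint ranges: [-179.83, 179.83], [-69.29, 118.12], [-61.27, 80.66], [-181.25, 117.63], [-171.15, -9.14], [-177.46, 177.46]. Speed limits (degrees/s): [159.86, 159.86, 180, 180, 180, 180].

INTERFACE

Orientations are given as a 3x3 rotation matrix whose columns are the frame's x, y, z axes.
In Python, from station import * gives the robot as it stands.
- The arm moves only by the tool play_rows, never from a script. Its argument "targets" is a list that holds one entry, the list of rows, each a list of 5 numbers: the closure, from 0 (fully open) to 1 (shut), then the shift along the world's x, y, z in m, then the turn about the world's z in rad. In form: [[[gripper, x, y, z, twist], ...]]. A call has 1 to 5 rows; each row is the pose to reach, as a shift and turn from the pose commanded when the call began; what a row does not reach only later rows make up. A row lasts 1/12 s, in which the tool goes at most 41.7 mm and 7.16 degrees, less where a joint would pass 70% of its speed; a pose out of reach is approached as far as the arm can. A call with a gripper value outside its range is refused whole. The fingers move at their own pace and stop on an object; the grip force is fixed at half the most. Time passes only in rows, so rows that repeat a pose let the fingers close. It gives the time, the measured TCP pose, the force and the opening at its end, in the units of the state.
- sense(): the state, without advancing time (a new reading comes with each control period).
- capture(name): name is "scene" or "side" or "wrist"; returns the picture (480x640x3 uint8, blue, green, red); there is no depth.
- get_calibration(name): a dict with "camera_matrix" (3x3 intrinsics, pixels), "D" ([k1, k2, p1, p2, k3] as OpenCV has them; the pictures are not rectified), "T" (4x4, takes a point from camera to world coordinates). Camera axes: x right, y up, looking along -z (the intrinsics and any distortion apply to the point x, -y, -z); pixel columns grow to the right and rows downward; lengths in m; the calibration is good to about 2 mm. A picture is of the moment at which its call begins: read the wrist's pose just before it. get_calibration takes no time and is no camera call; for the wrist camera it gives the pose at the moment of the call.
- finish_job(): hands the job in, once; it reports no verdict.
The state is a dict: "time_s": time; "joints": joint angles; "joint_velocities": joint speeds; "effort": joint torques, N m; "tcp_pos": TCP position; "ee_rot": TCP orientation; "wrist_force": force on the tool from outside, world axes, zero at the start; "moment": the same for the moment, N m; "gripper_width": opening from 0.0 (shut) to 1.0 (fully open).
Only numpy, scipy, OpenCV 4.12 (cv2) and the standard library are available. Lean on these libraries where they do the work, as an engineer would, in place of code of your own. Each camera call takes 0.05 s, during which the arm holds its last target. There are 200 camera calls.

TASK

With a fingertip on top of the black roller, roll it along the rails until its two axle ends stand right in front of the two blue-faced sensors, and leave it lying still there. Work it only from its top: do not push it from the side, grip it or lift it. Only then press the green ready button fully down, and let go of it; keep off the red emergency stop and leave the tools and other parts where they are.

Things in the scene. Friction and masses are not known exactly. Their poses are not given: they have to be found in the camera images.
- skid: fixed roller skid: aluminium base 200 x 340 mm, two level rails with orange tops along its own y, 45 mm either side of its middle (own x), tops 42 mm above the plate, end stops 70 mm high 150 mm either way along y. Origin: centre of the base's underside, on the plate. The tops drag: a roller rolling slowly stops within some millimetres when let go
- roller: black rubber roller lying across the rails, 50 mm diameter, 140 mm long plus a steel axle stub (12 x 10 mm) at each end, 0.4 to 0.65 kg. Origin: middle of its axis, 67 mm above the plate (top 92); own x is the axis. It rolls without slipping: a finger carrying its top goes twice as far as the roller and gets ahead of it, so a long way takes several strokes, the finger set anew on the top
- roller_end_a (a point): centre of the outer face of one axle stub, 80 mm from the roller's middle along its own -x
- roller_end_b (a point): centre of the outer face of the other axle stub, 80 mm from the middle along its own +x
- sensors: fixed sensor carriage on the skid, left or right of the roller: steel cross plate under the rails, at each side a bracket up to 82 mm above the plate holding a brass sensor, 30 mm diameter, with blue face. Origin: midway between the sensors, 10 mm above the plate; own x from sensor to sensor, y along the rails. Faces 90 mm either side of the origin, at the height of the roller's axis
- button_box: fixed grey push-button box, 140 x 78 mm, top 62 mm above the plate, to the left or to the right of the skid (a blue bin of aluminium caps stands on the other side). Origin: centre of its underside; long side along its own x
- ready_top (a point): centre of the top of the green ready button: 28 mm diameter, on the box 34 mm from its centre towards its own -x, top 80 mm above the plate; it is pressed straight down
- ready (a joint): travel of the green button: 0 = out, 0.006 = fully down (m); springs back; fully down takes 5 N
- estop (a joint): travel of the red emergency stop, 36 mm diameter, on the box 36 mm from its centre towards its own +x, as high as the green button: 0 = out; not to be pressed
- spare_roller: finished roller, the same make as the one on the rails, lying in a grey and white cradle to the right at the back; leave alone
- marker: yellow and black marker pen, 110 mm long, lying on the plate to the right, beside the cradle; leave alone
- screwdriver: screwdriver, 180 mm, lying on the plate right and near the robot; leave alone
- spanner: spanner, 130 mm, lying left at the back; leave alone
- grease_tin: round tin with white lid and yellow label, 60 mm across, 55 mm high, standing left and near the robot; leave alone
There are look-alikes about, which are no part of the job. What is shaped like the roller but purple is not meant.

How it is judged (in metres and radians):
On the way, in this order (a step that is already met when the one before it is completed fails the run):
1. the roller lies still with both axle ends in front of the sensor faces (y of roller_end_a in the frame of sensors between -0.009 and 0.009 m and y of roller_end_b in the frame of sensors between -0.009 and 0.009 m and linear speed of roller below 0.005 m/s and angular speed of roller below 0.2 rad/s and height (world z) of roller between 0.064 and 0.07 m and angle between roller's own x axis and vertical between 1.5 and 1.64 rad), for 0.3 s.
2. the green ready button is fully pressed (value of joint ready above 0.0045 m), for 0.05 s.
At the end, for the whole second after the job is handed in: the roller lies still on both rails with the centre of each axle end within 9 mm (along the rails) of the sensors' centre line; the green button has been pressed down at least 4.5 of its 6 mm after that and is out again (below 2 mm); the red stop is out (all of step 1 and value of joint each of ready, estop below 0.002 m); the robot touches nothing.
It fails at once if the roller is lifted off the rails by 10 mm or falls from them (height (world z) of roller above 0.077 m or height (world z) of roller below 0.057 m).
It fails at once if the fingers push or grip the roller at its side: they touch it with the grasp point (19 mm behind the fingertips) less than 30 mm above its axis (contact force between the fingers and roller above 0.5 N and height (world z) of the grasp point below 0.097 m).
It fails at once if the green button is pressed while the roller is not in front of the sensors (value of joint ready above 0.003 m and not (y of roller_end_a in the frame of sensors between -0.009 and 0.009 m and y of roller_end_b in the frame of sensors between -0.009 and 0.009 m)).
It fails at once if the red emergency stop is pressed (value of joint estop above 0.002 m).
It fails at once if a tool or another part is moved by more than 20 mm (distance of any of spare_roller, marker, screwdriver, spanner, grease_tin from where it was at the start of the episode above 0.02 m).
It also fails if it takes over 61 s, if anything falls off the work surface, if the arm or the gripper's body presses on something with over 40 N, if the wrist force passes 120 N, or if a joint passes its speed limit or range.

## Working session

There is one attempt and no reset: what is moved stays moved. The work goes in short steps, Python scripts to look and compute and a tool call to move; the robot and the scene stay as the last step left them, time stands still between calls to the robot, and variables do not carry over. Pictures are saved under pics/ and viewed, on a budget of 10 in all, crops included, one or two more only if the job needs it, and the job is handed in when it is done.

Besides the shell and the picture viewer there is one more tool, called after "Request:" by a JSON object that holds its "fn" and its "kwargs". play_rows: Moves the arm, as the interface text tells. Its arguments: {"type":"object","properties":{"targets":{"type":"array","items":{"type":"array","items":{"type":"array","items":{"type":"number"}}}}},"required":["targets"]}

```bash
ls; mkdir -p pics
cat > h.py <<'E'
from station import *
import numpy as np, cv2
def cal(n):
    c=get_calibration(n); return np.array(c["camera_matrix"]),np.array(c["D"],float),np.array(c["T"])
def ray(c,uv):
    K,D,T=c
    p=cv2.undistortPoints(np.array(uv,float).reshape(-1,1,2),K,D).reshape(-1,2)
    d=np.c_[p[:,0],-p[:,1],-np.ones(len(p))]@T[:3,:3].T
    return T[:3,3],d
def onz(c,uv,z):
    o,d=ray(c,uv); return o+d*((z-o[2])/d[:,2])[:,None]
def proj(c,P):
    K,D,T=c
    q=(np.atleast_2d(P)-T[:3,3])@T[:3,:3]
    return cv2.projectPoints(q*[1,-1,-1],np.zeros(3),np.zeros(3),K,D)[0].reshape(-1,2)
E
python3 - <<'E'
from h import *
for n in("scene","side","wrist"):
    c=cal(n); cv2.imwrite(f"pics/{n}0.png",capture(n)); print(n,c[2][:3].round(3).tolist(),c[0][0,0],c[1])
s=sense();print(s["time_s"],s["tcp_pos"],s["ee_rot"],s["wrist_force"])
E
```

```text
pics
scene [[0.233, -0.562, 0.794, 1.362], [0.973, 0.133, -0.191, -0.296], [0.001, 0.817, 0.577, 0.71]] 493.7039633417543 [-0.12684493  0.          0.          0.          0.        ]
side [[-0.988, 0.105, -0.111, 0.297], [-0.151, -0.57, 0.807, 1.249], [0.022, 0.815, 0.579, 1.029]] 612.0510904938994 [-0.16612135  0.          0.          0.          0.        ]
wrist [[-1.0, -0.002, 0.003, 0.625], [0.001, -0.957, -0.29, -0.08], [0.004, -0.29, 0.957, 0.384]] 387.73195597475427 [-0.05916208  0.          0.          0.          0.        ]
0.15 [6.24510505e-01 1.44325711e-05 2.02610374e-01] [[-1.39175734e-04 -9.99998590e-01 -1.67358343e-03]
 [-9.99999984e-01  1.39363547e-04 -1.12106315e-04]
 [ 1.12339393e-04  1.67356780e-03 -9.99998593e-01]] [ 0.3586562  -0.72446899 -0.09254496]
```

View pics/scene0.png

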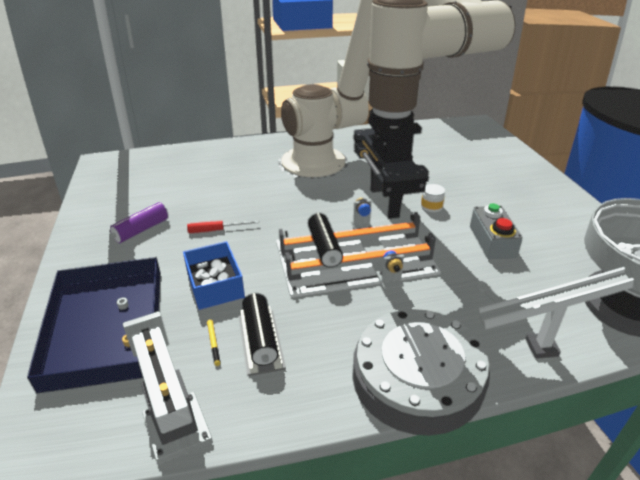

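View pics/wrist0.png

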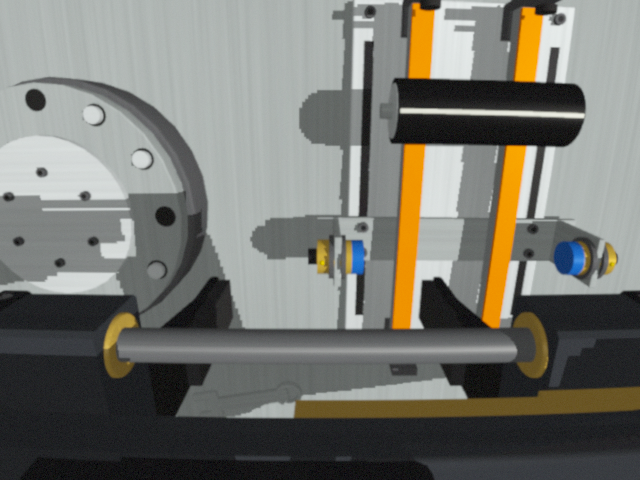

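```bash
cat > meas.py <<'E'
from h import *
def blobs(m,amin=30):
    n,l,s,ce=cv2.connectedComponentsWithStats(m.astype(np.uint8)); return [(ce[i],s[i],l==i) for i in range(1,n) if s[i][4]>amin]
def hsv(im): return cv2.cvtColor(im,cv2.COLOR_BGR2HSV)
def rng(h,a,b): return cv2.inRange(h,np.array(a),np.array(b))>0
E
python3 - <<'E'
from meas import *
for n in("scene","side","wrist"):
    im=cv2.imread(f"pics/{n}0.png"); h=hsv(im); c=cal(n); print(n)
    for nm,m,z,a in(("blue",rng(h,(100,150,60),(125,255,255)),.067,40),("orange",rng(h,(8,180,120),(18,255,255)),.042,150),("green",rng(h,(45,120,60),(85,255,255)),.08,20),("red",rng(h,(0,170,80),(5,255,255)),.08,40)):
        for ce,s,_ in blobs(m,a): print(nm,ce.round(1),s.tolist(),onz(c,ce,z)[0].round(4))
E
```

```text
scene
blue [302.6  13.4] [274, 0, 58, 30, 1592] [-1.9796  0.3727  0.067 ]
blue [605.1 159.4] [566, 109, 74, 93, 4781] [0.2982 0.849  0.067 ]
blue [364.  209.5] [359, 205, 11, 10, 85] [0.4049 0.0385 0.067 ]
blue [214.7 277.2] [184, 243, 60, 65, 1727] [ 0.5779 -0.33    0.067 ]
blue [614.5 422.2] [596, 407, 40, 34, 571] [1.0719 0.2369 0.067 ]
blue [636.2 461.3] [630, 449, 10, 25, 128] [1.1405 0.2264 0.067 ]
green [493.6 207. ] [489, 204, 10, 7, 50] [0.4853 0.3439 0.08  ]
red [503.8 223.6] [497, 219, 15, 11, 120] [0.556  0.3308 0.08  ]
red [204.  226.8] [188, 223, 34, 9, 215] [ 0.4101 -0.3426  0.08  ]
side
blue [319.2 172.4] [298, 162, 44, 22, 367] [ 0.5462 -0.479   0.067 ]
blue [320.5 206.3] [299, 189, 43, 35, 1182] [ 0.5106 -0.275   0.067 ]
blue [ 68.6 283.9] [23, 235, 119, 106, 4168] [1.0784 0.2006 0.067 ]
blue [269.2 265.9] [267, 261, 6, 11, 56] [0.5964 0.0347 0.067 ]
blue [ 25.7 403. ] [0, 387, 57, 34, 946] [0.9882 0.5757 0.067 ]
orange [289.  273.9] [280, 252, 19, 46, 246] [0.5464 0.0269 0.042 ]
orange [323.3 277.4] [316, 256, 16, 45, 244] [0.4566 0.0257 0.042 ]
green [288.3 354. ] [283, 349, 12, 11, 107] [0.4852 0.3453 0.08  ]
red [388.7 215.4] [384, 207, 10, 19, 118] [ 0.3074 -0.2421  0.08  ]
red [258.4 346.4] [250, 340, 17, 14, 184] [0.5533 0.3346 0.08  ]
wrist
blue [357.8 257.4] [352, 241, 12, 34, 352] [0.5959 0.0366 0.067 ]
blue [568.8 257.4] [554, 241, 30, 34, 808] [0.4065 0.0375 0.067 ]
orange [414.7  38.8] [408, 3, 26, 76, 189] [ 0.5512 -0.1428  0.042 ]
orange [519.3  45.3] [514, 8, 21, 74, 157] [ 0.4637 -0.1397  0.042 ]
orange [403.1 269.7] [392, 144, 33, 185, 1302] [0.5502 0.0583 0.042 ]
orange [493.4 271.3] [482, 145, 44, 183, 781] [0.4624 0.0605 0.042 ]
```

View pics/side0.png

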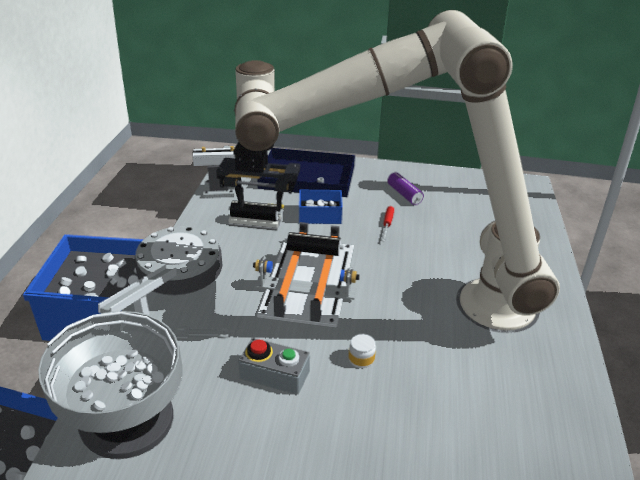

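```bash
cat >> meas.py <<'E'
def roller(c,im,u0,u1,v0,v1):
    # black cylinder, axis ~ image x (wrist) : topmost/bottommost dark pixels per column -> tangent bisector at z=.067
    g=cv2.GaussianBlur(cv2.cvtColor(im,cv2.COLOR_BGR2GRAY),(3,3),0)
    out=[]
    for u in range(u0,u1,4):
        v=np.where(g[v0:v1,u]<50)[0]+v0
        if len(v)<5: continue
        o,d=ray(c,[(u,v.min()-.5),(u,v.max()+.5)])
        a=np.arctan2(d[:,1],-d[:,2]); y=o[1]+np.tan(a.mean())*(o[2]-.067)
        w=2*(o[2]-.067)/np.cos(a.mean())*np.sin(abs(a[0]-a[1])/2)
        out.append((u,v.min(),v.max(),y,w,onz(c,(u,v.mean()),.067)[0][0]))
    return np.array(out)
E
python3 - <<'E'
from meas import *
c=cal("wrist"); im=cv2.imread("pics/wrist0.png")
r=roller(c,im,405,580,70,165); print(r[::4].round(4).tolist()); print(np.median(r,0).round(4), np.polyfit(r[:,5],r[:,3],1))
cv2.imwrite("pics/crop1.png",cv2.resize(im[60:300,300:640],None,fx=2.2,fy=2.2))
E
```

```text
[[405.0, 79.0, 142.0, -0.0854, 0.0483, 0.5615], [421.0, 79.0, 142.0, -0.0855, 0.0484, 0.5488], [437.0, 80.0, 142.0, -0.0852, 0.0477, 0.5361], [453.0, 81.0, 143.0, -0.0846, 0.0479, 0.5232], [469.0, 81.0, 143.0, -0.0848, 0.0479, 0.5104], [485.0, 81.0, 143.0, -0.0849, 0.048, 0.4975], [501.0, 82.0, 145.0, -0.084, 0.049, 0.4844], [517.0, 83.0, 144.0, -0.0842, 0.0476, 0.4713], [533.0, 83.0, 144.0, -0.0845, 0.0477, 0.4581], [549.0, 82.0, 144.0, -0.0851, 0.0486, 0.4448], [565.0, 85.0, 144.0, -0.0843, 0.0465, 0.4312]]
[ 4.910e+02  8.100e+01  1.430e+02 -8.480e-02  4.790e-02  4.926e-01] [-0.00208343 -0.08381624]
```

View pics/crop1.png

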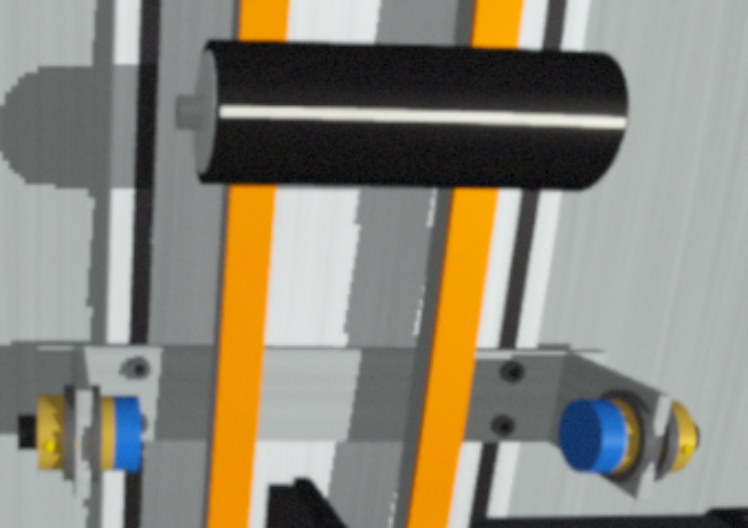

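Request:
{"fn": "play_rows", "kwargs": {"targets": [[[1, -0.03, -0.025, -0.01, 0], [1, -0.06, -0.05, -0.025, 0], [1, -0.09, -0.075, -0.045, 0], [1, -0.123, -0.096, -0.068, 0], [1, -0.123, -0.096, -0.068, 0]]]}}

```text
time_s: 0.57
tcp_pos: [0.4926, -0.098, 0.131]
ee_rot: [[-0.005, -1.0, -0.013], [-1.0, 0.005, 0.001], [-0.001, 0.013, -1.0]]
wrist_force: [-0.7, 0.1, -0.8]
gripper_width: 0.708
```

Request:
{"fn": "play_rows", "kwargs": {"targets": [[[1, 0, 0, -0.012, 0], [1, 0, 0, -0.021, 0], [1, 0, 0, -0.024, 0], [1, 0, 0, -0.026, 0], [1, 0, 0, -0.026, 0]]]}}

```text
time_s: 0.98
tcp_pos: [0.5023, -0.0957, 0.1091]
ee_rot: [[0.0, -1.0, -0.001], [-1.0, -0.0, -0.0], [0.0, 0.001, -1.0]]
wrist_force: [0.2, 0.4, 0.8]
gripper_width: 0.325
```

Request:
{"fn": "play_rows", "kwargs": {"targets": [[[1, 0, 0, 0.002, 0], [1, 0, 0, 0.002, 0], [1, 0, 0, 0.002, 0], [1, 0, 0, 0.002, 0], [1, 0, 0, 0.002, 0]]]}}

```text
time_s: 1.4
tcp_pos: [0.5021, -0.0959, 0.1117]
ee_rot: [[0.0, -1.0, 0.0], [-1.0, -0.0, 0.0], [-0.0, -0.0, -1.0]]
wrist_force: [-0.3, -0.8, 0.1]
gripper_width: 0.021
```

Request:
{"fn": "play_rows", "kwargs": {"targets": [[[1, 0, 0, -0.002, 0], [1, 0, 0, -0.003, 0], [1, 0, 0, -0.003, 0], [1, 0, 0, -0.003, 0]]]}}

```text
time_s: 1.73
tcp_pos: [0.5018, -0.096, 0.1083]
ee_rot: [[-0.0, -1.0, -0.0], [-1.0, 0.0, -0.0], [0.0, 0.0, -1.0]]
wrist_force: [-0.2, -0.0, 0.5]
gripper_width: 0.005
```

Request:
{"fn": "play_rows", "kwargs": {"targets": [[[1, 0, 0, -0.001, 0], [1, 0, 0, -0.001, 0], [1, 0, 0, -0.001, 0]]]}}

```text
time_s: 1.98
tcp_pos: [0.502, -0.096, 0.1074]
ee_rot: [[0.0, -1.0, -0.0], [-1.0, -0.0, -0.0], [0.0, 0.0, -1.0]]
wrist_force: [0.3, 0.2, -0.0]
gripper_width: 0.007
```

Request:
{"fn": "play_rows", "kwargs": {"targets": [[[1, 0, 0, -0.001, 0], [1, 0, 0, -0.001, 0], [1, 0, 0, -0.001, 0]]]}}

```text
time_s: 2.23
tcp_pos: [0.5019, -0.096, 0.1064]
ee_rot: [[-0.0, -1.0, -0.0], [-1.0, 0.0, -0.0], [0.0, 0.0, -1.0]]
wrist_force: [-0.5, -0.1, 0.4]
gripper_width: 0.006
```

Run:
```python
from meas import *
a=capture("wrist"); b=capture("scene"); s=capture("side")
cv2.imwrite("pics/w1.png",a)
A=cv2.resize(a,(400,300)); B=cv2.resize(b[180:300,270:430],(400,300)); S=cv2.resize(s[200:320,230:390],(800,600)) 
cv2.imwrite("pics/m1.png",np.vstack([np.hstack([A,B]),cv2.resize(s[210:300,210:450],(800,300))]))
```

```text
(no output)
```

View pics/m1.png

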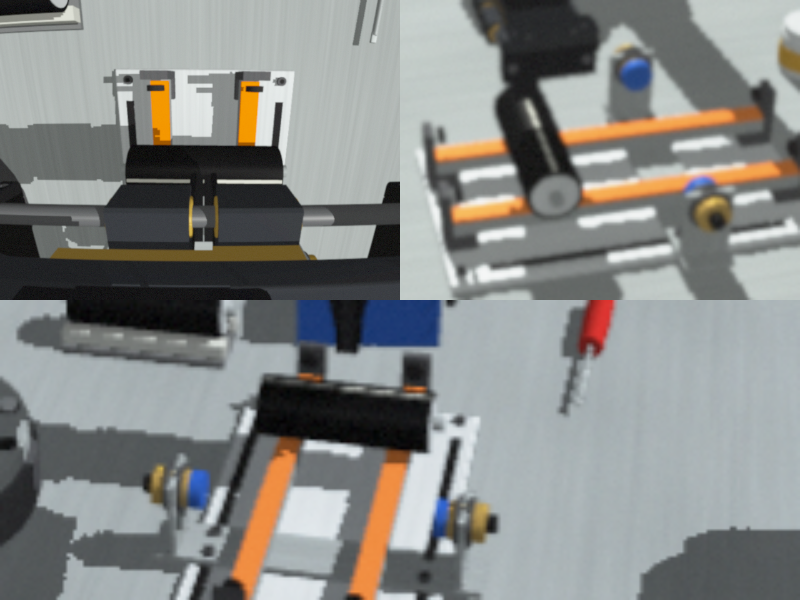

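Run:
```python
from meas import *
c=cal("side")
for f in("side0",):
    im=cv2.imread(f"pics/{f}.png"); r=roller(c,im,290,338,228,262); print(f,r[::3].round(4).tolist())
im=capture("side"); cv2.imwrite("pics/side1.png",im)
r=roller(c,im,292,336,228,262); print(r[::2].round(4).tolist())
im=cv2.imread("pics/w1.png")
g=cv2.cvtColor(im,cv2.COLOR_BGR2GRAY)
cw=cal("wrist")
print(onz(cw,[(250,232),(360,232)],.085).round(4))
print("wrist rows",[ (u,g[225:300:3,u].tolist()) for u in(240,400)])
print("tip in side", proj(c,[[.502,-.0865,.0894],[.502,-.1055,.0894],[.502,-.085,.092],[.502,-.075,.092]]).round(1), proj(cw,[[.502,-.0865,.0894],[.45,-.085,.092],[.45,-.11,.067],[.45,-.075,.092]]).round(1))
```

```text
side0 [[290.0, 235.0, 249.0, -0.0792, 0.0405, 0.5643], [302.0, 228.0, 250.0, -0.099, 0.0625, 0.5331], [314.0, 238.0, 252.0, -0.0772, 0.0402, 0.498], [326.0, 239.0, 254.0, -0.0762, 0.0428, 0.4651]]
[[292.0, 234.0, 250.0, -0.0802, 0.0459, 0.5589], [300.0, 228.0, 251.0, -0.0957, 0.0651, 0.538], [308.0, 236.0, 251.0, -0.0811, 0.043, 0.515], [316.0, 238.0, 252.0, -0.0782, 0.0402, 0.4927], [324.0, 239.0, 253.0, -0.0775, 0.0402, 0.4707], [332.0, 228.0, 254.0, -0.1045, 0.0732, 0.4521]]
[[ 0.5432 -0.1161  0.085 ]
 [ 0.4831 -0.116   0.085 ]]
wrist rows [(240, [137, 138, 109, 20, 19, 14, 17, 14, 21, 13, 13, 16, 17, 20, 28, 23, 21, 19, 24, 20, 50, 141, 113, 19, 33]), (400, [164, 113, 95, 14, 18, 19, 22, 25, 26, 17, 21, 25, 17, 19, 31, 41, 42, 39, 38, 38, 32, 189, 225, 104, 37])]
tip in side [[313.2 236.1]
 [314.3 232.2]
 [313.1 235.6]
 [312.5 237.7]] [[325.4 285.1]
 [419.2 289.2]
 [412.5 233.1]
 [417.9 305.5]]
```

Request:
{"fn": "play_rows", "kwargs": {"targets": [[[1, 0, 0, 0.007, 0], [1, 0, 0.009, 0.007, 0], [1, 0, 0.009, 0.004, 0], [1, 0, 0.009, 0.003, 0], [1, 0, 0.009, 0.003, 0]]]}}

```text
time_s: 2.85
tcp_pos: [0.5015, -0.0867, 0.109]
ee_rot: [[0.0, -1.0, -0.001], [-1.0, -0.0, 0.0], [-0.0, 0.001, -1.0]]
wrist_force: [-1.0, -1.1, 0.9]
gripper_width: 0.007
```

Request:
{"fn": "play_rows", "kwargs": {"targets": [[[1, 0, 0, -0.001, 0], [1, 0, 0, -0.001, 0], [1, 0, 0, -0.001, 0]]]}}

```text
time_s: 3.1
tcp_pos: [0.5019, -0.0871, 0.1083]
ee_rot: [[-0.0, -1.0, -0.0], [-1.0, 0.0, -0.0], [0.0, 0.0, -1.0]]
wrist_force: [-0.1, -0.8, -0.0]
gripper_width: 0.004
```

Request:
{"fn": "play_rows", "kwargs": {"targets": [[[1, 0, 0, -0.001, 0], [1, 0, 0, -0.001, 0], [1, 0, 0, -0.001, 0]]]}}

```text
time_s: 3.35
tcp_pos: [0.5019, -0.087, 0.1074]
ee_rot: [[-0.0, -1.0, -0.0], [-1.0, 0.0, -0.0], [0.0, 0.0, -1.0]]
wrist_force: [1.1, 0.2, -0.3]
gripper_width: 0.006
```

Request:
{"fn": "play_rows", "kwargs": {"targets": [[[1, 0, 0, -0.001, 0], [1, 0, 0, -0.001, 0], [1, 0, 0, -0.001, 0]]]}}

```text
time_s: 3.6
tcp_pos: [0.5019, -0.087, 0.1064]
ee_rot: [[-0.0, -1.0, -0.0], [-1.0, 0.0, 0.0], [-0.0, 0.0, -1.0]]
wrist_force: [-0.2, -0.0, -0.6]
gripper_width: 0.006
```

Run:
```python
from meas import *
c=cal("side"); im=capture("side"); cv2.imwrite("pics/side2.png",im)
r=roller(c,im,306,336,228,262); print(r[:,:5].round(4).tolist())
w=capture("wrist"); cv2.imwrite("pics/w2.png",w); g=cv2.cvtColor(w,cv2.COLOR_BGR2GRAY)
cw=cal("wrist"); s=sense(); print(s["tcp_pos"],(np.array(s["tcp_pos"])-cw[2][:3,3]))
print(proj(cw,[[.45,-.085,.092],[.45,-.11,.067],[.55,-.11,.067]]).round(1),[g[195:300:3,u].tolist() for u in(400,)])
A=cv2.resize(im[200:280,260:360],(500,400)); 
cv2.imwrite("pics/m2.png",np.hstack([A,cv2.resize(w[180:340,190:350],(300,300))[:,:].repeat(1,0)[:300] if 0 else cv2.resize(w[180:340,200:320],(300,400))]))
```

```text
[[306.0, 236.0, 251.0, -0.0801, 0.043], [310.0, 236.0, 251.0, -0.0821, 0.043], [314.0, 238.0, 252.0, -0.0772, 0.0402], [318.0, 238.0, 252.0, -0.0791, 0.0402], [322.0, 239.0, 253.0, -0.0765, 0.0402], [326.0, 239.0, 254.0, -0.0762, 0.0428], [330.0, 240.0, 254.0, -0.0759, 0.0401], [334.0, 228.0, 254.0, -0.1055, 0.0732]]
[ 0.50200608 -0.08698119  0.1064769 ] [-0.00023963  0.07972974 -0.18141602]
[[420.4 274.2]
 [413.4 218.5]
 [243.8 218.7]] [[160, 160, 158, 159, 160, 160, 157, 95, 43, 6, 22, 21, 16, 23, 22, 17, 25, 25, 32, 28, 35, 38, 37, 37, 36, 36, 187, 219, 85, 26, 23, 19, 25, 26, 31]]
```

View pics/m2.png

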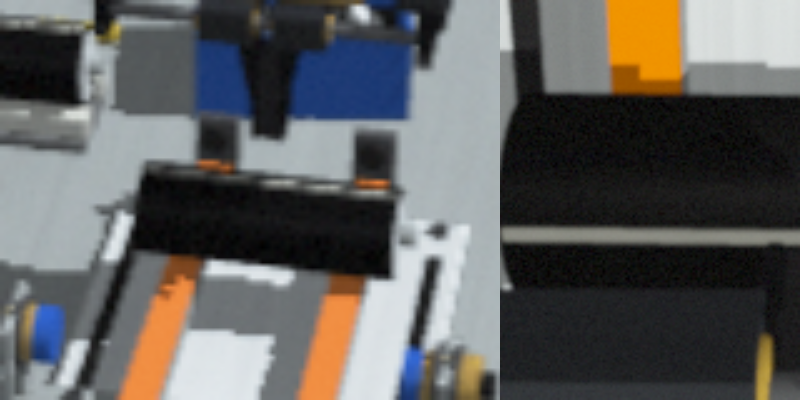

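Run:
```python
from meas import *
s=cal("side");c=cal("scene");w=cal("wrist")
P=[[.672,0,.186],[.572,0,.186],[.625,0,.203]]
print("open tips scene",proj(c,P).round(1).tolist(),"side",proj(s,P).round(1).tolist())
P=[[.502,-.087,z] for z in(.0894,.1,.11,.12,.13)]
print("now side",proj(s,P).round(1).tolist());print("scene",proj(c,P).round(1).tolist());print("wrist",proj(w,P).round(1).tolist())
im=capture("scene"); a=cv2.imread("pics/scene0.png")
cv2.imwrite("pics/m3.png",np.hstack([cv2.resize(im[150:270,270:370],(400,480)),cv2.resize(a[110:230,340:440],(400,480))]))
```

```text
open tips scene [[390.8, 233.5], [373.7, 205.4], [383.0, 212.2]] side [[241.7, 216.9], [280.5, 220.9], [259.6, 213.1]]
now side [[313.2, 236.0], [313.3, 232.7], [313.3, 229.6], [313.4, 226.5], [313.4, 223.4]]
scene [[323.1, 231.1], [323.1, 227.1], [323.2, 223.3], [323.2, 219.5], [323.2, 215.6]]
wrist [[325.3, 269.2], [325.4, 276.8], [325.4, 284.7], [325.4, 293.3], [325.5, 302.9]]
```

View pics/m3.png

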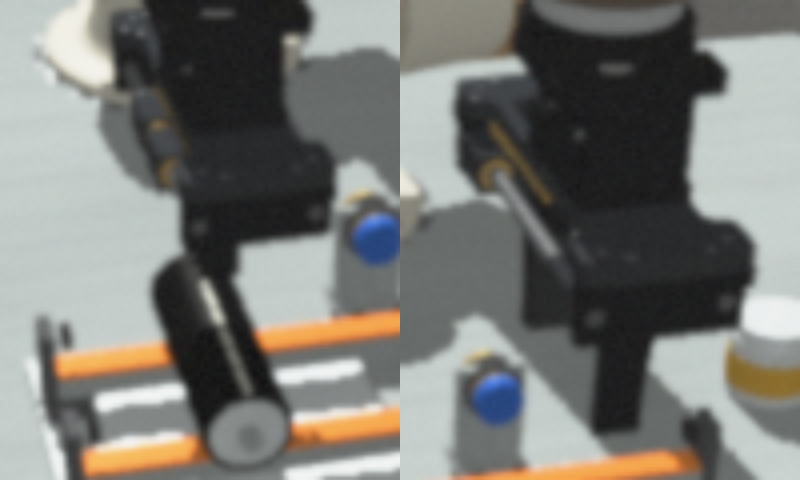

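Request:
{"fn": "play_rows", "kwargs": {"targets": [[[1, 0, -0.006, -0.006, 0], [1, 0, -0.006, -0.012, 0], [1, 0, -0.006, -0.017, 0], [1, 0, -0.006, -0.019, 0], [1, 0, -0.006, -0.02, 0]]]}}

```text
time_s: 4.17
tcp_pos: [0.5015, -0.0931, 0.0856]
ee_rot: [[-0.0, -1.0, -0.002], [-1.0, 0.0, -0.0], [0.0, 0.002, -1.0]]
wrist_force: [-0.7, -0.2, -0.4]
gripper_width: 0.003
```

Run:
```python
from meas import *
s=sense(); print(s["tcp_pos"],s["wrist_force"])
im=capture("side"); sc=capture("scene"); w=capture("wrist"); cv2.imwrite("pics/side3.png",im)
cv2.imwrite("pics/m4.png",np.hstack([cv2.resize(im[195:265,275:355],(400,350),interpolation=cv2.INTER_NEAREST),cv2.resize(sc[170:270,285:365],(280,350),interpolation=cv2.INTER_NEAREST)]))
```

```text
[ 0.50147291 -0.09308873  0.08558926] [-0.65242096 -0.23652301 -0.36574248]
```

View pics/m4.png

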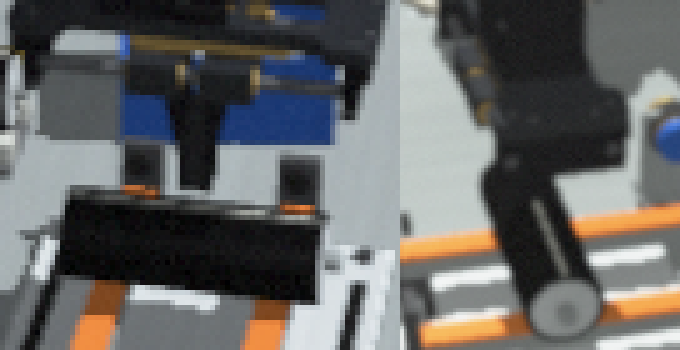

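Request:
{"fn": "play_rows", "kwargs": {"targets": [[[1, 0, 0, -0.005, 0], [1, 0, 0, -0.008, 0], [1, 0, 0, -0.009, 0], [1, 0, 0, -0.009, 0]]]}}

```text
time_s: 4.65
tcp_pos: [0.5017, -0.093, 0.077]
ee_rot: [[-0.0, -1.0, -0.001], [-1.0, 0.0, -0.0], [0.0, 0.001, -1.0]]
wrist_force: [0.0, 0.2, 0.6]
gripper_width: 0.005
```

Request:
{"fn": "play_rows", "kwargs": {"targets": [[[1, 0, 0, -0.001, 0], [1, 0, 0, -0.001, 0], [1, 0, 0, -0.001, 0]]]}}

```text
time_s: 4.9
tcp_pos: [0.502, -0.093, 0.0765]
ee_rot: [[0.0, -1.0, 0.0], [-1.0, -0.0, 0.0], [-0.0, -0.0, -1.0]]
wrist_force: [0.1, -0.1, 0.4]
gripper_width: 0.003
```

Request:
{"fn": "play_rows", "kwargs": {"targets": [[[1, 0, 0, -0.001, 0], [1, 0, 0, -0.001, 0], [1, 0, 0, -0.001, 0]]]}}

```text
time_s: 5.15
tcp_pos: [0.502, -0.093, 0.0755]
ee_rot: [[0.0, -1.0, -0.0], [-1.0, -0.0, -0.0], [0.0, 0.0, -1.0]]
wrist_force: [-0.1, -0.7, -0.2]
gripper_width: 0.009
```

Request:
{"fn": "play_rows", "kwargs": {"targets": [[[1, 0, 0, -0.001, 0], [1, 0, 0, -0.001, 0], [1, 0, 0, -0.001, 0]]]}}

```text
time_s: 5.4
tcp_pos: [0.5019, -0.093, 0.0744]
ee_rot: [[-0.0, -1.0, -0.0], [-1.0, 0.0, 0.0], [-0.0, 0.0, -1.0]]
wrist_force: [-0.0, -0.3, 0.2]
gripper_width: 0.008
```

Request:
{"fn": "play_rows", "kwargs": {"targets": [[[1, 0, 0, -0.001, 0], [1, 0, 0, -0.001, 0], [1, 0, 0, -0.001, 0]]]}}

```text
time_s: 5.65
tcp_pos: [0.502, -0.093, 0.0734]
ee_rot: [[0.0, -1.0, -0.0], [-1.0, -0.0, -0.0], [0.0, 0.0, -1.0]]
wrist_force: [-0.4, -0.3, -0.2]
gripper_width: 0.006
```

Run:
```python
from meas import *
c=cal("side")
im=capture("side"); cv2.imwrite("pics/side4.png",im)
for n in(3,4):
    g=cv2.cvtColor(cv2.imread(f"pics/side{n}.png"),cv2.COLOR_BGR2GRAY)
    print(n); print(g[226:258,309:320:2].T.tolist())
sc=capture("scene"); w=capture("wrist"); cv2.imwrite("pics/w4.png",w)
gw=cv2.cvtColor(w,cv2.COLOR_BGR2GRAY); print(gw[150:300:4,400].tolist()); 
print(proj(cal("wrist"),[[.46,-.085,.092],[.46,-.11,.067]]))
cv2.imwrite("pics/m5.png",np.hstack([cv2.resize(im[205:265,280:350],(420,360),interpolation=cv2.INTER_CUBIC),cv2.resize(w,(380,360))]))
```

```text
3
[[176, 179, 179, 178, 181, 179, 177, 178, 93, 77, 53, 19, 13, 16, 18, 10, 15, 18, 16, 17, 20, 18, 10, 9, 10, 13, 59, 209, 226, 187, 128, 112], [16, 17, 18, 19, 17, 19, 53, 162, 99, 42, 50, 31, 8, 6, 13, 6, 15, 19, 17, 18, 14, 6, 12, 7, 12, 16, 45, 211, 227, 226, 147, 113], [29, 25, 26, 24, 29, 24, 57, 163, 131, 62, 72, 36, 8, 11, 14, 8, 16, 20, 16, 21, 11, 9, 10, 9, 5, 5, 9, 191, 223, 225, 149, 111], [18, 22, 23, 25, 21, 24, 18, 150, 144, 67, 84, 46, 7, 3, 14, 9, 13, 21, 20, 21, 9, 17, 14, 12, 15, 12, 10, 140, 215, 224, 225, 148], [20, 16, 26, 35, 81, 113, 122, 151, 175, 89, 83, 51, 21, 12, 17, 20, 15, 21, 21, 24, 19, 16, 11, 5, 14, 8, 12, 94, 215, 226, 204, 137], [182, 181, 180, 178, 181, 180, 183, 182, 181, 101, 69, 61, 35, 19, 15, 19, 16, 20, 21, 24, 14, 17, 11, 11, 13, 5, 11, 34, 103, 114, 112, 112]]
4
[[132, 144, 152, 156, 163, 164, 165, 165, 86, 72, 51, 21, 13, 12, 12, 17, 16, 17, 19, 11, 12, 4, 4, 11, 8, 16, 60, 209, 225, 186, 129, 114], [21, 22, 23, 20, 20, 20, 20, 15, 17, 21, 24, 14, 9, 7, 11, 14, 20, 16, 17, 11, 5, 12, 16, 19, 16, 15, 45, 208, 227, 226, 147, 113], [23, 19, 24, 28, 23, 29, 23, 23, 24, 28, 33, 16, 11, 7, 14, 19, 13, 22, 21, 18, 11, 11, 16, 12, 7, 15, 4, 189, 223, 225, 146, 111], [25, 25, 29, 25, 26, 20, 20, 20, 22, 17, 23, 14, 15, 11, 4, 8, 18, 19, 21, 18, 15, 10, 9, 9, 7, 10, 6, 141, 216, 226, 225, 148], [33, 37, 35, 40, 38, 40, 37, 83, 114, 59, 70, 41, 20, 14, 5, 11, 12, 15, 18, 18, 18, 11, 15, 8, 4, 2, 0, 94, 215, 227, 207, 136], [176, 180, 178, 181, 181, 183, 182, 181, 181, 102, 56, 41, 21, 15, 11, 14, 15, 18, 21, 26, 17, 11, 10, 8, 6, 9, 6, 33, 103, 113, 113, 113]]
[158, 157, 158, 160, 159, 160, 159, 158, 160, 159, 159, 160, 158, 157, 157, 157, 156, 156, 157, 159, 157, 157, 138, 92, 29, 4, 12, 18, 20, 19, 16, 25, 18, 24, 32, 33, 38, 32]
[[414.70697578 313.08977315]
 [407.29584376 245.868072  ]]
```

View pics/m5.png

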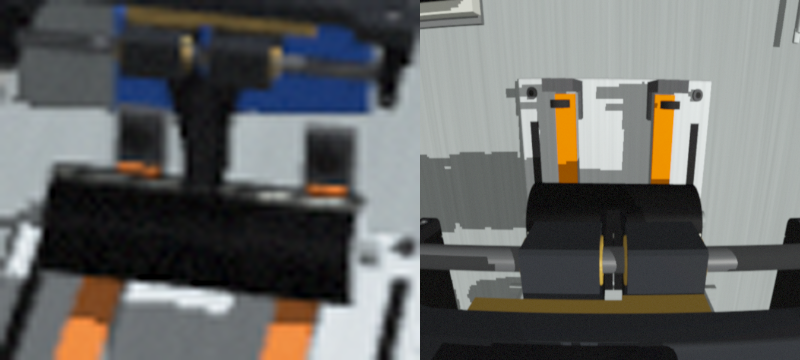

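Request:
{"fn": "play_rows", "kwargs": {"targets": [[[1, 0, 0, -0.001, 0], [1, 0, 0, -0.001, 0], [1, 0, 0, -0.001, 0]]]}}

```text
time_s: 6.05
tcp_pos: [0.5021, -0.0931, 0.0731]
ee_rot: [[0.0, -1.0, 0.0], [-1.0, -0.0, -0.0], [0.0, -0.0, -1.0]]
wrist_force: [-2.2, -0.5, 4.9]
gripper_width: 0.007
```

Request:
{"fn": "play_rows", "kwargs": {"targets": [[[1, 0, 0, -0.001, 0], [1, 0, 0, -0.001, 0], [1, 0, 0, -0.001, 0]]]}}

```text
time_s: 6.3
tcp_pos: [0.5022, -0.0933, 0.073]
ee_rot: [[0.001, -1.0, 0.001], [-1.0, -0.001, -0.001], [0.001, -0.001, -1.0]]
wrist_force: [-3.1, -0.7, 9.9]
gripper_width: 0.003
```

Request:
{"fn": "play_rows", "kwargs": {"targets": [[[1, 0, 0.006, 0, 0], [1, 0, 0.014, 0, 0], [1, 0, 0.024, 0, 0], [1, 0, 0.032, 0, 0], [1, 0, 0.036, 0, 0]]]}}

```text
time_s: 6.72
tcp_pos: [0.5026, -0.0565, 0.0729]
ee_rot: [[0.001, -1.0, 0.002], [-1.0, -0.001, -0.0], [0.0, -0.002, -1.0]]
wrist_force: [-2.5, 0.6, 8.6]
gripper_width: 0.003
```

Request:
{"fn": "play_rows", "kwargs": {"targets": [[[1, 0, 0, 0, 0], [1, 0, 0, 0.004, 0], [1, 0, 0, 0.012, 0]]]}}

```text
time_s: 6.97
tcp_pos: [0.5012, -0.0569, 0.0829]
ee_rot: [[-0.0, -1.0, -0.002], [-1.0, 0.0, 0.0], [-0.0, 0.002, -1.0]]
wrist_force: [-0.7, -0.4, 0.5]
gripper_width: 0.006
```

```bash
cat >> meas.py <<'E'
def side_axis(im):
    # lower (near) edge of the roller in the side view, offset by calibration vs. start image (same columns)
    c=cal("side"); ref=cv2.imread("pics/side0.png"); out=[]
    return c
def scene_end(im,v0,v1,u0,u1):
    g=cv2.cvtColor(im,cv2.COLOR_BGR2GRAY); return g[v0:v1,u0:u1]
E
python3 - <<'E'
from meas import *
print(sense()["tcp_pos"])
im=capture("side"); cv2.imwrite("pics/side5.png",im); g=cv2.cvtColor(im,cv2.COLOR_BGR2GRAY)
c=cal("side")
for u in(294,304,332):
  v=np.arange(225,300); d=g[225:300,u]<45; b=max((list(x) for x in np.split(v[d],np.where(np.diff(v[d])>1)[0]+1)),key=len)
  # near-lower tangent: find axis y whose cylinder tangent matches bottom row
  o,dd=ray(c,(u,b[-1]+.5)); dd=dd[0]; ang=np.arctan2(dd[2],dd[1]); n=np.array([-np.sin(ang),np.cos(ang)])
  # distance from axis (y,.067) to the ray = 25mm
  f=lambda y:((y-o[1])*n[0]+(.067-o[2])*n[1])
  ys=[o[1]+(s*.025-(.067-o[2])*n[1])/n[0] for s in(1,-1)]
  print(u,b[0],b[-1],np.round(ys,4))
E
```

```text
[ 0.50119346 -0.05690193  0.08290558]
294 245 254 [ 0.0163 -0.0667]
304 246 255 [ 0.0159 -0.0671]
332 250 258 [ 0.0157 -0.0673]
```

Request:
{"fn": "play_rows", "kwargs": {"targets": [[[1, 0, -0.022, 0, 0], [1, 0, -0.022, -0.007, 0], [1, 0, -0.022, -0.011, 0], [1, 0, -0.022, -0.012, 0], [1, 0, -0.022, -0.012, 0]]]}}

```text
time_s: 7.43
tcp_pos: [0.5021, -0.0794, 0.0725]
ee_rot: [[0.001, -1.0, -0.0], [-1.0, -0.001, -0.001], [0.001, 0.0, -1.0]]
wrist_force: [-2.4, -1.3, 10.2]
gripper_width: 0.005
```

Request:
{"fn": "play_rows", "kwargs": {"targets": [[[1, 0, 0.006, 0, 0], [1, 0, 0.015, 0, 0], [1, 0, 0.025, 0, 0], [1, 0, 0.035, 0, 0], [1, 0, 0.042, 0, 0]]]}}

```text
time_s: 7.85
tcp_pos: [0.5024, -0.0363, 0.073]
ee_rot: [[0.001, -1.0, 0.001], [-1.0, -0.001, -0.001], [0.001, -0.001, -1.0]]
wrist_force: [-3.4, -0.7, 10.1]
gripper_width: 0.005
```

Request:
{"fn": "play_rows", "kwargs": {"targets": [[[1, 0, 0.005, 0, 0], [1, 0, 0.006, 0, 0], [1, 0, 0.006, 0.002, 0], [1, 0, 0.006, 0.012, 0]]]}}

```text
time_s: 8.18
tcp_pos: [0.5005, -0.0306, 0.082]
ee_rot: [[-0.0, -1.0, -0.004], [-1.0, 0.0, -0.0], [0.0, 0.004, -1.0]]
wrist_force: [0.2, 0.1, -0.2]
gripper_width: 0.003
```

```bash
cat > side.py <<'E'
from meas import *
print(sense()["tcp_pos"],sense()["wrist_force"])
im=capture("side"); g=cv2.cvtColor(im,cv2.COLOR_BGR2GRAY)
c=cal("side")
for x in(.56,.535,.525,.48,.47,.445):
  P=proj(c,[[x,y,.05] for y in np.linspace(-.1,.08,400)])
  res=[]
  # scan along the rail line just under the roller: follow image column of this x, find bottom of longest dark run
  u=int(round(P[200,0])); v=np.arange(225,330); d=g[225:330,u]<45
  b=max((list(k) for k in np.split(v[d],np.where(np.diff(v[d])>1)[0]+1)),key=len)
  o,dd=ray(c,(u,b[-1]+.5)); dd=dd[0]; a=np.arctan2(dd[2],dd[1]); n=np.array([-np.sin(a),np.cos(a)])
  print(x,u,b[0],b[-1],round(o[1]+(-.025-(.067-o[2])*n[1])/n[0],4))
import sys; cv2.imwrite(sys.argv[1],im)
E
python3 side.py pics/side6.png
```

```text
[ 0.50050259 -0.03064191  0.08197635] [ 0.22605612  0.13982797 -0.22233545]
0.56 287 242 256 -0.0545
0.535 296 243 257 -0.0544
0.525 300 243 257 -0.0563
0.48 317 245 259 -0.0557
0.47 320 246 260 -0.0528
0.445 330 247 261 -0.0532
```

```bash
cat > wr.py <<'E'
from meas import *
import sys
# axis y from the rear (-y) edge of the roller in the wrist view, seen at z>0
s=sense(); c=cal("wrist"); im=capture("wrist"); cv2.imwrite(sys.argv[1],im)
g=cv2.cvtColor(im,cv2.COLOR_BGR2GRAY).astype(int); print(np.round(s["tcp_pos"],4),np.round(s["wrist_force"],1))
for x in(.56,.53,.515,.485,.475,.445):
  u=int(round(proj(c,[[x,s["tcp_pos"][1]-.02,.075]])[0,0])); d=g[:,u]<60
  run=[v for v in range(60,420) if d[v:v+15].all()]
  if not run: print(x,u,"none"); continue
  v=run[0]; v=v-1+ (g[v-1,u]-60)/max(1,g[v-1,u]-g[v,u])
  o,q=ray(c,(u,v)); q=q[0]; a=np.arctan2(q[2],q[1]); n=np.array([-np.sin(a),np.cos(a)])
  print(x,u,round(v,1),[round(o[1]+(k*.025-(.067-o[2])*n[1])/n[0],4) for k in(1,-1)])
E
python3 wr.py pics/w6.png
```

```text
[ 0.5024 -0.0306  0.0845] [1.4 0.2 2.1]
0.56 214 203.1 [np.float64(-0.0421), np.float64(-0.0932)]
0.53 272 203.7 [np.float64(-0.0417), np.float64(-0.0928)]
0.515 301 203.9 [np.float64(-0.0415), np.float64(-0.0927)]
0.485 359 204.6 [np.float64(-0.0412), np.float64(-0.0923)]
0.475 378 204.8 [np.float64(-0.0411), np.float64(-0.0923)]
0.445 436 206.3 [np.float64(-0.0403), np.float64(-0.0915)]
```

Request:
{"fn": "play_rows", "kwargs": {"targets": [[[1, 0, -0.022, 0, 0], [1, 0, -0.022, -0.007, 0], [1, 0, -0.022, -0.011, 0], [1, 0, -0.022, -0.012, 0], [1, 0, -0.022, -0.012, 0]]]}}

```text
time_s: 8.7
tcp_pos: [0.5018, -0.0535, 0.0726]
ee_rot: [[0.001, -1.0, -0.001], [-1.0, -0.001, -0.002], [0.002, 0.001, -1.0]]
wrist_force: [-4.5, -0.8, 12.6]
gripper_width: 0.01
```

Request:
{"fn": "play_rows", "kwargs": {"targets": [[[1, 0, 0.006, 0, 0], [1, 0, 0.015, 0, 0], [1, 0, 0.025, 0, 0], [1, 0, 0.035, 0, 0], [1, 0, 0.042, 0, 0]]]}}

```text
time_s: 9.12
tcp_pos: [0.5022, -0.0103, 0.0728]
ee_rot: [[0.001, -1.0, 0.001], [-1.0, -0.001, -0.001], [0.001, -0.001, -1.0]]
wrist_force: [-3.0, -0.4, 11.4]
gripper_width: 0.001
```

Request:
{"fn": "play_rows", "kwargs": {"targets": [[[1, 0, 0.005, 0, 0], [1, 0, 0.006, 0, 0], [1, 0, 0.006, 0.002, 0], [1, 0, 0.006, 0.012, 0], [1, 0, -0.018, 0.012, 0]]]}}

```text
time_s: 9.53
tcp_pos: [0.5033, -0.0267, 0.0841]
ee_rot: [[0.004, -1.0, 0.003], [-1.0, -0.004, 0.001], [-0.001, -0.003, -1.0]]
wrist_force: [-0.1, -0.4, -0.7]
gripper_width: 0.007
```

Request:
{"fn": "play_rows", "kwargs": {"targets": [[[1, 0, 0, 0, 0], [1, 0, 0, -0.007, 0], [1, 0, 0, -0.011, 0], [1, 0, 0, -0.012, 0], [1, 0, 0, -0.012, 0]]]}}

```text
time_s: 9.95
tcp_pos: [0.5018, -0.0291, 0.0725]
ee_rot: [[0.002, -1.0, -0.001], [-1.0, -0.002, -0.002], [0.002, 0.001, -1.0]]
wrist_force: [-3.9, 0.1, 14.3]
gripper_width: 0.008
```

Request:
{"fn": "play_rows", "kwargs": {"targets": [[[1, 0, 0.006, 0, 0], [1, 0, 0.015, 0, 0], [1, 0, 0.025, 0, 0], [1, 0, 0.035, 0, 0], [1, 0, 0.042, 0, 0]]]}}

```text
time_s: 10.37
tcp_pos: [0.5023, 0.0139, 0.0728]
ee_rot: [[0.002, -1.0, 0.001], [-1.0, -0.002, -0.001], [0.001, -0.001, -1.0]]
wrist_force: [-3.4, 0.2, 12.1]
gripper_width: 0.004
```

Request:
{"fn": "play_rows", "kwargs": {"targets": [[[1, 0, 0.005, 0, 0], [1, 0, 0.006, 0, 0], [1, 0, 0.006, 0.002, 0], [1, 0, 0.006, 0.012, 0], [1, 0, 0.006, 0.012, 0]]]}}

```text
time_s: 10.78
tcp_pos: [0.5025, 0.0198, 0.0837]
ee_rot: [[0.001, -1.0, 0.001], [-1.0, -0.001, 0.0], [-0.0, -0.001, -1.0]]
wrist_force: [-0.2, 0.2, -0.6]
gripper_width: 0.009
```

```bash
python3 wr.py pics/w7.png
```

```text
[0.5025 0.0198 0.0837] [-0.2  0.2 -0.6]
0.56 214 201.8 [np.float64(0.0074), np.float64(-0.0437)]
0.53 272 202.3 [np.float64(0.0077), np.float64(-0.0434)]
0.515 301 202.8 [np.float64(0.008), np.float64(-0.0431)]
0.485 359 203.2 [np.float64(0.0082), np.float64(-0.0429)]
0.475 379 203.5 [np.float64(0.0084), np.float64(-0.0428)]
0.445 437 204.9 [np.float64(0.0091), np.float64(-0.0421)]
```

Request:
{"fn": "play_rows", "kwargs": {"targets": [[[1, 0, -0.023, 0, 0], [1, 0, -0.023, -0.007, 0], [1, 0, -0.023, -0.011, 0], [1, 0, -0.023, -0.012, 0], [1, 0, -0.023, -0.012, 0]]]}}

```text
time_s: 11.25
tcp_pos: [0.5016, -0.0044, 0.0725]
ee_rot: [[0.001, -1.0, -0.002], [-1.0, -0.001, -0.002], [0.002, 0.002, -1.0]]
wrist_force: [-4.4, -1.2, 13.4]
gripper_width: 0.007
```

Request:
{"fn": "play_rows", "kwargs": {"targets": [[[1, 0, 0.006, 0, 0], [1, 0, 0.015, 0, 0], [1, 0, 0.025, 0, 0], [1, 0, 0.035, 0, 0], [1, 0, 0.042, 0, 0]]]}}

```text
time_s: 11.67
tcp_pos: [0.502, 0.0388, 0.0728]
ee_rot: [[0.001, -1.0, 0.0], [-1.0, -0.001, -0.001], [0.001, -0.0, -1.0]]
wrist_force: [-4.4, -0.4, 13.7]
gripper_width: 0.004
```

Request:
{"fn": "play_rows", "kwargs": {"targets": [[[1, 0, 0.005, 0, 0], [1, 0, 0.006, 0, 0], [1, 0, 0.006, 0.002, 0], [1, 0, 0.006, 0.012, 0], [1, 0, 0.006, 0.012, 0]]]}}

```text
time_s: 12.08
tcp_pos: [0.5025, 0.0447, 0.0838]
ee_rot: [[0.001, -1.0, 0.001], [-1.0, -0.001, 0.0], [-0.0, -0.001, -1.0]]
wrist_force: [1.3, 1.3, 0.7]
gripper_width: 0.002
```

```bash
python3 wr.py pics/w8.png
python3 - <<'E'
from meas import *
im=cv2.imread("pics/w8.png"); c=cal("wrist")
for ce,s,_ in blobs(rng(hsv(im),(100,150,60),(125,255,255)),40): print(ce.round(1),s.tolist(),onz(c,ce,.067)[0].round(4))
E
```

```text
[0.5025 0.0447 0.0838] [1.3 1.3 0.7]
0.56 214 204.5 [np.float64(0.0338), np.float64(-0.0174)]
0.53 272 204.7 [np.float64(0.034), np.float64(-0.0172)]
0.515 301 205.4 [np.float64(0.0344), np.float64(-0.0168)]
0.485 360 205.6 [np.float64(0.0345), np.float64(-0.0167)]
0.475 379 206.1 [np.float64(0.0348), np.float64(-0.0164)]
0.445 437 206.8 [np.float64(0.0351), np.float64(-0.0162)]
[151.  253.2] [131, 227, 41, 54, 1876] [0.5975 0.0349 0.067 ]
[499.7 256.8] [480, 230, 40, 54, 1860] [0.4065 0.0372 0.067 ]
```

Request:
{"fn": "play_rows", "kwargs": {"targets": [[[1, 0, 0, 0.03, 0], [1, 0, -0.01, 0.06, 0], [1, 0, -0.02, 0.09, 0], [1, 0, -0.02, 0.11, 0], [1, 0, -0.02, 0.11, 0]]]}}

```text
time_s: 12.55
tcp_pos: [0.5047, 0.0243, 0.1973]
ee_rot: [[-0.0, -1.0, 0.008], [-1.0, 0.0, 0.002], [-0.002, -0.008, -1.0]]
wrist_force: [-0.0, 0.5, 0.3]
gripper_width: 0.006
```

```bash
python3 wr.py pics/w9.png
python3 - <<'E'
from meas import *
im=cv2.imread("pics/w9.png"); c=cal("wrist"); out=im.copy()
for ce,s,_ in blobs(rng(hsv(im),(100,150,60),(125,255,255)),40): print(ce.round(1),s.tolist(),onz(c,ce,.067)[0].round(4)); cv2.circle(out,tuple(int(k) for k in ce),3,(0,0,255),-1)
a,b=[ce for ce,s,_ in blobs(rng(hsv(im),(100,150,60),(125,255,255)),40)][:2]; cv2.line(out,tuple(int(k) for k in a),tuple(int(k) for k in b),(0,0,255),1)
cv2.imwrite("pics/m9.png",out)
E
```

```text
[0.5047 0.0243 0.1973] [-0.   0.5  0.3]
0.56 257 199.3 [np.float64(0.0341), np.float64(-0.017)]
0.53 295 199.4 [np.float64(0.0342), np.float64(-0.0168)]
0.515 313 199.5 [np.float64(0.0343), np.float64(-0.0168)]
0.485 351 200.2 [np.float64(0.0349), np.float64(-0.0162)]
0.475 364 200.4 [np.float64(0.0351), np.float64(-0.016)]
0.445 401 201.0 [np.float64(0.0355), np.float64(-0.0156)]
[216.5 230.2] [207, 214, 20, 34, 601] [0.5943 0.0341 0.067 ]
[442.9 232.9] [433, 216, 21, 35, 609] [0.4053 0.0366 0.067 ]
```

View pics/m9.png

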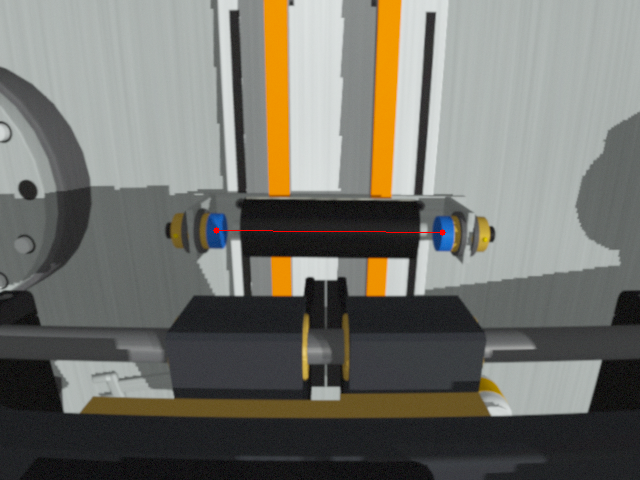

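Request:
{"fn": "play_rows", "kwargs": {"targets": [[[1, 0, 0.03, 0, 0], [1, -0.005, 0.065, 0, 0], [1, -0.01, 0.1, 0, 0], [1, -0.015, 0.135, 0, 0], [1, -0.017, 0.17, 0, 0]]]}}

```text
time_s: 13.02
tcp_pos: [0.4832, 0.1951, 0.1912]
ee_rot: [[-0.0, -1.0, -0.003], [-1.0, 0.0, -0.002], [0.002, 0.003, -1.0]]
wrist_force: [0.1, -0.4, -0.6]
gripper_width: 0.001
```

Request:
{"fn": "play_rows", "kwargs": {"targets": [[[1, 0, 0.035, 0, 0], [1, 0, 0.07, 0, 0], [1, 0, 0.105, -0.01, 0], [1, 0, 0.135, -0.03, 0], [1, 0, 0.151, -0.05, 0]]]}}

```text
time_s: 13.43
tcp_pos: [0.4842, 0.3483, 0.1408]
ee_rot: [[0.002, -1.0, -0.001], [-1.0, -0.002, -0.0], [0.0, 0.001, -1.0]]
wrist_force: [-0.2, -0.4, -1.1]
gripper_width: 0.006
```

Request:
{"fn": "play_rows", "kwargs": {"targets": [[[1, 0, 0, -0.02, 0], [1, 0, 0, -0.04, 0], [1, 0, 0, -0.055, 0], [1, 0, 0, -0.06, 0], [1, 0, 0, -0.06, 0]]]}}

```text
time_s: 13.85
tcp_pos: [0.4834, 0.3437, 0.0801]
ee_rot: [[-0.0, -1.0, -0.005], [-1.0, 0.0, -0.005], [0.005, 0.005, -1.0]]
wrist_force: [0.1, -0.1, 0.4]
gripper_width: 0.004
```

Run:
```python
from meas import *
print(sense()["tcp_pos"])
s=capture("scene"); d=capture("side"); w=capture("wrist")
cv2.imwrite("pics/m10.png",np.hstack([cv2.resize(s[150:260,440:540],(400,440)),cv2.resize(d[300:400,240:340],(400,440))]))
```

```text
[0.4834101  0.34365958 0.08009549]
```

View pics/m10.png

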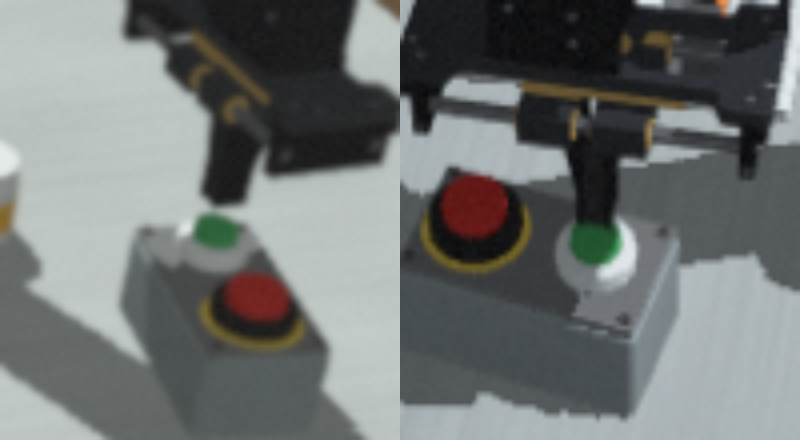

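Request:
{"fn": "play_rows", "kwargs": {"targets": [[[1, 0, 0, -0.012, 0], [1, 0, 0, -0.018, 0], [1, 0, 0, -0.022, 0], [1, 0, 0, -0.025, 0], [1, 0, 0, -0.026, 0]]]}}

```text
time_s: 14.42
tcp_pos: [0.4852, 0.3453, 0.0592]
ee_rot: [[0.001, -1.0, 0.001], [-1.0, -0.001, 0.0], [-0.0, -0.001, -1.0]]
wrist_force: [-4.7, -1.4, 12.5]
gripper_width: 0.004
```

Request:
{"fn": "play_rows", "kwargs": {"targets": [[[1, 0, 0, -0.002, 0], [1, 0, 0, -0.004, 0], [1, 0, 0, -0.005, 0], [1, 0, 0, -0.005, 0], [1, 0, 0, -0.005, 0]]]}}

```text
time_s: 14.83
tcp_pos: [0.4854, 0.3453, 0.0589]
ee_rot: [[0.002, -1.0, 0.003], [-1.0, -0.002, 0.001], [-0.001, -0.003, -1.0]]
wrist_force: [-10.6, -4.8, 28.2]
gripper_width: 0.003
```

Run:
```python
from meas import *
print(sense()["tcp_pos"],sense()["wrist_force"],sense()["moment"])
s=capture("scene"); d=capture("side")
cv2.imwrite("pics/s11.png",s);cv2.imwrite("pics/d11.png",d)
cv2.imwrite("pics/m11.png",np.hstack([cv2.resize(s[190:245,470:520],(400,440),interpolation=cv2.INTER_CUBIC),cv2.resize(d[325:375,260:310],(400,440),interpolation=cv2.INTER_CUBIC)]))
```

```text
[0.48535126 0.34533663 0.05890008] [-10.61679551  -4.75533133  28.22937186] [-1.33089459  3.38335109 -0.03819789]
```

View pics/m11.png

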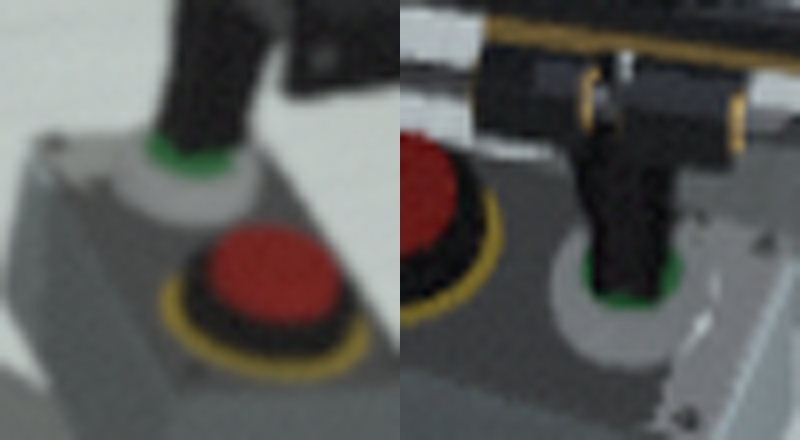

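Request:
{"fn": "play_rows", "kwargs": {"targets": [[[1, 0, 0, 0.004, 0], [1, 0, 0, 0.007, 0], [1, 0, 0, 0.009, 0], [1, 0, 0, 0.009, 0], [1, 0, 0, 0.009, 0]]]}}

```text
time_s: 15.35
tcp_pos: [0.4853, 0.3453, 0.0617]
ee_rot: [[0.0, -1.0, 0.001], [-1.0, -0.0, 0.001], [-0.001, -0.001, -1.0]]
wrist_force: [-0.7, -0.4, 3.3]
gripper_width: 0.005
```

Request:
{"fn": "play_rows", "kwargs": {"targets": [[[1, 0, 0, 0.002, 0], [1, 0, 0, 0.002, 0], [1, 0, 0, 0.002, 0], [1, 0, 0, 0.002, 0]]]}}

```text
time_s: 15.68
tcp_pos: [0.4853, 0.3453, 0.0633]
ee_rot: [[0.0, -1.0, 0.0], [-1.0, -0.0, 0.0], [-0.0, -0.0, -1.0]]
wrist_force: [0.1, 0.7, 2.6]
gripper_width: 0.005
```

Request:
{"fn": "play_rows", "kwargs": {"targets": [[[1, 0, 0, 0.003, 0], [1, 0, 0, 0.003, 0], [1, 0, 0, 0.003, 0], [1, 0, 0, 0.003, 0]]]}}

```text
time_s: 16.02
tcp_pos: [0.4845, 0.3445, 0.0659]
ee_rot: [[-0.0, -1.0, -0.001], [-1.0, 0.0, -0.001], [0.001, 0.001, -1.0]]
wrist_force: [-0.9, 0.4, -0.3]
gripper_width: 0.003
```

Request:
{"fn": "play_rows", "kwargs": {"targets": [[[1, 0, 0, 0.02, 0], [1, 0, 0, 0.05, 0], [1, 0, 0, 0.08, 0], [1, 0, 0, 0.11, 0], [1, 0, -0.02, 0.13, 0]]]}}

```text
time_s: 16.43
tcp_pos: [0.486, 0.3275, 0.1991]
ee_rot: [[0.003, -1.0, 0.003], [-1.0, -0.003, 0.003], [-0.003, -0.003, -1.0]]
wrist_force: [0.7, -0.8, 1.0]
gripper_width: 0.002
```

Request:
{"fn": "play_rows", "kwargs": {"targets": [[[1, 0.005, -0.04, 0, 0], [1, 0.01, -0.08, 0, 0], [1, 0.015, -0.12, 0, 0], [1, 0.017, -0.16, 0, 0], [1, 0.017, -0.2, 0, 0]]]}}

```text
time_s: 16.85
tcp_pos: [0.5015, 0.1231, 0.1961]
ee_rot: [[0.0, -1.0, -0.001], [-1.0, -0.0, -0.0], [0.0, 0.001, -1.0]]
wrist_force: [1.7, 0.5, -1.1]
gripper_width: 0.007
```

Request:
{"fn": "play_rows", "kwargs": {"targets": [[[1, 0, -0.04, 0, 0], [1, 0, -0.08, 0, 0], [1, 0, -0.1, 0, 0], [1, 0, -0.1, 0, 0], [1, 0, -0.1, 0, 0]]]}}

```text
time_s: 17.27
tcp_pos: [0.5015, 0.0239, 0.1962]
ee_rot: [[-0.003, -1.0, -0.001], [-1.0, 0.003, 0.0], [-0.0, 0.001, -1.0]]
wrist_force: [0.5, -0.1, 1.0]
gripper_width: 0.008
```

```bash
python3 wr.py pics/w12.png
python3 - <<'E'
from meas import *
im=cv2.imread("pics/w12.png"); c=cal("wrist")
for ce,s,_ in blobs(rng(hsv(im),(100,150,60),(125,255,255)),40): print("blue",ce.round(1),onz(c,ce,.067)[0].round(4))
for n in("scene","side"):
    h=hsv(capture(n)); h0=hsv(cv2.imread(f"pics/{n}0.png"))
    for hh in(h0,h):
        print(n,[(ce.round(1).tolist(),int(s[4])) for m in(rng(hh,(45,120,60),(85,255,255)),rng(hh,(0,170,80),(5,255,255))) for ce,s,_ in blobs(m,40)])
print(sense()["time_s"],sense()["joint_velocities"])
E
```

```text
[0.5015 0.0239 0.1962] [ 0.5 -0.1  1. ]
0.56 251 200.7 [np.float64(0.0342), np.float64(-0.0169)]
0.53 289 201.1 [np.float64(0.0347), np.float64(-0.0164)]
0.515 308 201.2 [np.float64(0.0349), np.float64(-0.0162)]
0.485 346 201.5 [np.float64(0.0352), np.float64(-0.0159)]
0.475 358 201.4 [np.float64(0.0351), np.float64(-0.016)]
0.445 396 201.9 [np.float64(0.0357), np.float64(-0.0155)]
blue [210.6 232.2] [0.5979 0.0364 0.067 ]
blue [437.7 233.6] [0.4071 0.0381 0.067 ]
scene [([493.6, 207.0], 50), ([503.8, 223.6], 120), ([204.0, 226.8], 215)]
scene [([493.6, 207.1], 51), ([503.9, 223.7], 124), ([204.2, 226.8], 220)]
side [([288.3, 354.0], 107), ([388.7, 215.4], 118), ([258.4, 346.4], 184)]
side [([288.3, 354.0], 107), ([388.8, 215.4], 116), ([258.4, 346.4], 181)]
17.4167 [ 0.50295323  0.19635844  0.11671952  0.19612456 -0.1220844   0.12156089]
```

Roller is still about 2 mm from the sensors' line, well inside the 9 mm allowed. The button is out again, the red stop and screwdriver have not moved, and the arm is clear of everything.

```bash
python3 -c "
from station import *
print(finish_job())"
```

```text
the job is handed in; nothing more can be done
None
```

The job is handed in. I rolled the black roller about 120 mm in five top strokes with the closed fingertips. Then I pressed the green button to its stop once and let it go.

**Last checks**
- **Roller:** the axis is at y ≈ 0.035 and the sensors' line at ≈ 0.036–0.037, so about 1–2 mm off against the 9 mm allowed. It was in the same place before and after the button press.
- **Green button:** it stopped at 28 N. On release it followed the finger over about 6 mm of travel, with 3.3 N falling to 2.6 N and then zero. It is back where it began in both camera views.
- **Red stop and screwdriver:** both are at their starting pixels.
- **Arm:** it was well above everything, with no contact force.

**What disagreed**
- **Fingertip position:** the fingertips are not 17 mm ahead of the reported TCP. Three views put them about 18 mm behind it, and touch gave about 19 mm on the roller. I therefore found the contact heights by touch. If the "grasp point" rule uses the reported TCP (about 0.075 m while in contact) instead of 19 mm behind the real tips (about 0.111 m), the side-contact check would have tripped. I could not test this.
- **Button height:** contact came about 4 mm higher than the roller's touch offset predicted. I did not explain it, but the 6 mm of travel fits.

**Not checked:** I did not measure the spanner, marker, spare roller and grease tin again. The arm passed well above the ones near its path.

I viewed 12 pictures, two over the budget.

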